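Slide the pepper mill home in the condiment carrier and shut its keeper

ROBOT

A 6-joint arm with a two-finger parallel gripper is mounted at the origin on a cart in front of the work surface, level with it; the furniture and walls round the work are solid. World frame = base frame: x ahead of the robot, y to its left, z up, the work surface at z = 0. Lengths are in m, angles in degrees, forces in N, time in s.
With the tool pointing down it reaches from about 0.35 to 0.85 m from the base axis. Payload 8.1 kg.
Tool frame: the origin (TCP) lies midway between the tips of the shut fingers; the grasp point (between the pads) lies r.grip_point_offset behind it (r.grip_point_offset is the distance from the TCP to the grasp point, in m); z points along the fingers, y is the line along which they close (so a half turn about z gives the same grasp; the last joint's range is limited). The gripper opens to 93 mm and grips with 3 to 60 N. Pads are 15 mm wide; open, the fingers measure 128 mm over their backs; the gripper's body (75 mm by 188 mm) begins 65 mm behind the grasp point.
Start: joints at [-4.893, 7.471, 85.268, -0, 87.261, -4.893], TCP at [0.6, 0, 0.219] pointing down, gripper open.
Joint ranges: [-169.43, 169.43], [-51.17, 129.36], [1.28, 143.12], [-76.62, 256.62], [0, 156.53], [-152.29, 152.29]. Speed limits (degrees/s): [136.94, 136.94, 159.86, 180, 180, 180].

INTERFACE

Orientations are given as a 3x3 rotation matrix whose columns are the frame's x, y, z axes.
In Python, from cell import r, optics, order, telemetry gives the robot as it stands. Calls block until the motion is done:
- r.move_to(position, orientation): joint-space move of the TCP to a pose.
- r.line_to(position, v=0.15, rot=None, f_stop=None): straight line of the TCP; rot=None keeps the orientation; v is the mean speed in m/s. With f_stop (N) it stops when the force on the tool has changed by that much, and returns True; else False.
- r.set_joints(angles): joint-space move.
- r.move_gripper(opening, grasp_force=None): finger opening in m; grasp_force is the grip in N (None keeps the last); returns when the fingers have stopped.
- r.sleep(seconds).
- r.ik(position, orientation): joint angles nearest the present ones, or None.
- optics.get_image(name): name is "scene" or "side" or "wrist"; returns a dict with "frame" (384x512x3 uint8, red, green, blue), "z_map" (384x512 float32, m along the optical axis (not along the pixel's ray), 0 where there is no reading), "fx", "fy", "cx", "cy" (pixels), "R" (3x3) and "t" (3): a world point X has camera coordinates R X + t; the wrist camera has in their place "tool_from_camera" (4x4, takes a point from camera to tool coordinates, whose origin is the TCP and whose axes are the flange's). Camera axes: x right, y down, z forward; pixel columns grow to the right and rows downward; lengths in m; the calibration is good to about 2 mm. A picture is of the moment at which its call begins: read the wrist's pose just before it.
A pose or a line that the arm cannot do raises r.IKError and nothing moves.
- order.finish_job(): hands the job in; it is judged then, once.
Trained networks look in the newest picture that a camera, given by its name, has taken for a name from the list of things; names that differ only in an ending like _2 or _b are one class to them, and where a whole thing is asked for, a point or a joint stands for the part that bears it (a point fixed in the world has none). Each returns a list of dicts, best first, with "p" (0 to 1); they miss things now and then, are a little off and sometimes report something else, mostly with a low value. They report only what shows in the picture. A call takes as long as a camera call. They do not tell look-alikes from the thing itself.
- optics.spot_in(camera, name): "at" ([x, y, z] in m, in world coordinates, good to about 4 mm: the middle of the surface that is visible of it).
- optics.masks_of(camera, name): "pixels" (384x512 bool, what is visible of it).
Readings, each from a call of its own:
- telemetry.get_clock(): time.
- telemetry.get_joint_positions(): joint angles.
- telemetry.get_qd(): joint speeds.
- telemetry.get_joint_torque(): joint torques, N m.
- telemetry.get_ee_pos(): TCP position.
- telemetry.get_ee_rot(): TCP orientation.
- telemetry.get_wrist_force(): force on the tool from outside, world axes, zero at the start.
- telemetry.get_wrist_torque(): the same for the moment, N m.
- telemetry.get_width(): finger opening in m.
- telemetry.get_grasp_force(): force on a finger pad.
Only numpy, scipy, OpenCV 4.12 (cv2) and the standard library are available. Lean on these libraries where they do the work, as an engineer would, in place of code of your own. Each camera call takes 0.05 s, during which the arm holds its last target. There are 200 camera calls.

TASK

Put the pepper mill away by pushing: slide it, pushing low down so that it stays upright, into the empty middle bay of the condiment carrier until it stands fully home against the back, then push that bay's brass keeper arm fully shut across the front so the carrier can be picked up safely. Use only the outside or tips of the fingers and push gently; never lift or carry the mill or let it tip, and leave the bottles in the carrier, the jam jar and the mug where they are.

Things in the scene. Friction and masses are not known exactly. Their poses are not given: they have to be found in the camera images.
- carrier: Condiment carrier of dark walnut boards, fixed. 262 mm wide (y), from x = -40 mm (front edges of its boards) to +46 mm. Origin: on the counter; +x points from the open front to the back, z up. Three bays along y, centres at +84, 0, -84 mm; dividers 79 mm high, back with hand rail 135 mm. The outer bays hold bottles behind fixed shut keepers (x -53 to -40, z 35 to 55 mm).
- middle_bay (a point): Spot on the floor of the empty middle bay where the mill's axis stands when the mill touches the back: carrier x = +5 mm, y = 0, 2.5 mm above the counter; axes as the carrier. The bay is 70 mm wide between two 14 mm dividers with rounded front edges 45 mm before this point; the back's face is 29 mm behind it.
- lip (a point): Middle of the front edge of the carrier's thin steel floor sheet, on the counter, at carrier x = -66 mm. From here the lip slopes up over 18 mm to the floor, which is 2.5 mm above the counter, across the whole width. Axes as the carrier.
- mill: Wooden pepper mill, standing upright on the counter: round, 58 mm across at the foot and widest part, 160 mm tall, 0.18 kg (varies some). Origin: centre of its underside, z up along its axis. Pushed above about 30 mm it may tip.
- keeper (a joint): Angle in rad of the middle bay's brass keeper arm on its upright hinge at carrier x = -46.5, y = -39 mm: 0 = shut across the bay (a stop), grows as it swings out, to 2.2; starts 1.6 to 2.1. Shut, the arm points along the carrier's +y; opening swings its end to -x, then -y. It stays where left; about 1 N at its end moves it.
- keeper_end (a point): Centre of the round brass end (12 mm across, 16 mm high) of the keeper arm, 73 mm from the hinge axis, 45 mm above the counter. The arm between is 5 mm thick and 12 mm high, its middle also 45 mm above the counter.
- oil_bottle: Tall glass oil bottle with yellow cap, 58 mm across, 281 mm tall, in one outer bay. Origin: centre of its underside.
- sauce_bottle: Sauce bottle with dark red cap, 60 mm across, 201 mm tall, in the other outer bay. Origin: centre of its underside.
- jam_jar: Jam jar with white lid, 60 mm across, 100 mm tall, standing on the counter beyond the mill. Origin: centre of its underside.
- mug: Blue mug, 84 mm across (118 mm with its handle), 94 mm tall. Origin: centre of its underside.
There are look-alikes about, which are no part of the job. What is shaped like the mill but orange or pink is not meant.

How it is judged (in metres and radians):
On the way, in this order (a step that is already met when the one before it is completed fails the run):
1. the mill stands fully home in the middle bay, upright, keeper still open (x of mill in the frame of middle_bay above -0.01 m and y of mill in the frame of middle_bay between -0.015 and 0.015 m and angle between mill's own z axis and vertical below 0.08 rad and value of joint keeper above 0.3 rad), for 0.2 s.
2. the keeper arm is shut across the bay (value of joint keeper below 0.1 rad), for 0.2 s.
At the end, for the whole second after the job is handed in: The mill stands upright and at rest in the middle bay, within 10 mm of touching the back; the keeper arm is shut to within 0.10 rad (about 7 mm at its end); bottles, jar and mug are within 20 mm of where they were (x of mill in the frame of middle_bay above -0.01 m and y of mill in the frame of middle_bay between -0.015 and 0.015 m and angle between mill's own z axis and vertical below 0.08 rad and value of joint keeper below 0.1 rad and linear speed of mill below 0.02 m/s and distance of each of oil_bottle, sauce_bottle, jam_jar, mug from where it was at the start of the episode below 0.02 m).
It fails at once if the mill is lifted or carried (underside more than 20 mm up) (height (world z) of mill above 0.02 m).
It fails at once if the mill tips (leans more than 17 degrees) (angle between mill's own z axis and vertical above 0.3 rad).
It fails at once if the mill is gripped or rammed (finger force above 40 N) (contact force between the fingers and mill above 40 N).
It fails at once if a bottle in the carrier is moved over 20 mm or tipped (distance of any of oil_bottle, sauce_bottle from where it was at the start of the episode above 0.02 m or angle between any of oil_bottle, sauce_bottle's own z axis and vertical above 0.25 rad).
It fails at once if the jam jar or the mug is moved over 20 mm or tipped (distance of any of jam_jar, mug from where it was at the start of the episode above 0.02 m or angle between any of jam_jar, mug's own z axis and vertical above 0.25 rad).
It also fails if it takes over 64 s, if anything falls off the work surface, if the arm or the gripper's body presses on something with over 40 N, if the wrist force passes 120 N, or if a joint passes its speed limit or range.

## Working session

There is one attempt and no reset: what is moved stays moved. The work goes in short steps, each a Python script; the robot and the scene stay as the last script left them, time stands still between calls to the robot, and variables do not carry over. Pictures are saved under pics/ and viewed, at most 10 in all, crops included, and the job is handed in when it is done.

```bash
mkdir -p pics; ls; cat > h.py <<'E'
import numpy as np, cv2
from cell import r, optics, order, telemetry
def world(im,mask=None):
    z=im["z_map"]; v,u=np.indices(z.shape)
    P=np.stack([(u-im["cx"])/im["fx"]*z,(v-im["cy"])/im["fy"]*z,z],-1)
    return (P-np.array(im["t"]))@np.array(im["R"])
E
python3 - <<'E'
from h import *
a=optics.get_image("scene");b=optics.get_image("side")
cv2.imwrite("pics/a.png",a["frame"][...,::-1]);cv2.imwrite("pics/b.png",b["frame"][...,::-1])
for c in("scene","side"):
  for n in("mill","carrier","keeper","keeper_end","oil_bottle","sauce_bottle","jam_jar","mug"):
    print(c,n,[(np.round(d["at"],3).tolist(),round(d["p"],2)) for d in optics.spot_in(c,n)])
print(telemetry.get_clock())
E
```

```text
pics
scene mill [([0.536, 0.125, 0.089], 0.95), ([0.622, 0.038, 0.107], 0.63), ([0.574, 0.214, 0.088], 0.55)]
scene carrier [([0.594, -0.17, 0.028], 0.97)]
scene keeper [([0.733, 0.28, 0.06], 0.31)]
scene keeper_end [([0.566, -0.114, 0.048], 0.43)]
scene oil_bottle [([0.515, -0.171, 0.174], 0.63)]
scene sauce_bottle [([0.682, -0.17, 0.078], 0.55), ([0.516, -0.169, 0.169], 0.41)]
scene jam_jar [([0.749, -0.063, 0.07], 0.71)]
scene mug [([0.736, 0.277, 0.061], 0.64)]
side mill [([0.622, 0.042, 0.096], 0.9), ([0.577, 0.216, 0.081], 0.75), ([0.534, 0.125, 0.078], 0.6)]
side carrier [([0.598, -0.182, 0.046], 0.71)]
side keeper [([0.563, -0.11, 0.047], 0.66)]
side keeper_end [([0.676, -0.183, 0.108], 0.59)]
side oil_bottle [([0.509, -0.167, 0.164], 0.55)]
side sauce_bottle [([0.675, -0.181, 0.105], 0.81)]
side jam_jar [([0.743, -0.066, 0.071], 0.75)]
side mug [([0.724, 0.28, 0.063], 0.84)]
0.9
```

View pics/a.png

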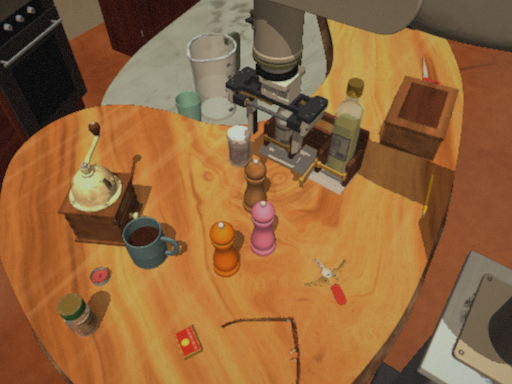

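View pics/b.png

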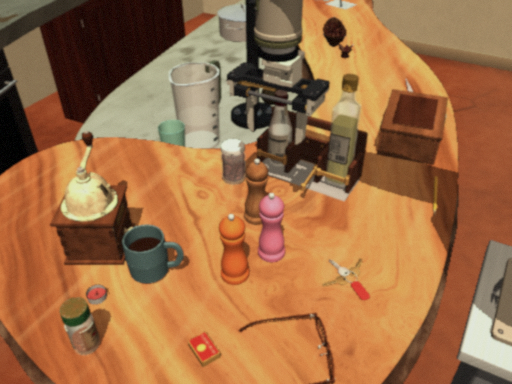

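The scene shows three mill shapes: brown at (255,185), pink at (262,228) and orange at (225,250). The brown one, at about world (0.62, 0.04), fits the wooden mill. The carrier at (320,150) opens toward world +y. The arm blocks part of the view, so I'll raise it and look again, with a crop to confirm.

```bash
python3 - <<'E'
from h import *
R=telemetry.get_ee_rot(); print(np.round(R,3).tolist())
for p in([.42,.1,.45],[.45,.1,.42],[.5,.1,.4]):
    if r.ik(p,R) is not None: r.line_to([.6,.0,.33],v=.2); r.move_to(p,R);print(p);break
a=optics.get_image("scene");b=optics.get_image("side");w=optics.get_image("wrist")
T=np.eye(4);T[:3,:3]=telemetry.get_ee_rot();T[:3,3]=telemetry.get_ee_pos()
M=T@w["tool_from_camera"]; w["R"]=M[:3,:3].T; w["t"]=-M[:3,:3].T@M[:3,3]
import pickle; pickle.dump((a,b,w),open("im.pkl","wb"))
c=cv2.resize(a["frame"][70:270,190:400,::-1],None,fx=2.7,fy=2.7,interpolation=2)
cv2.imwrite("pics/c.png",c);cv2.imwrite("pics/w.png",w["frame"][...,::-1])
for c in("scene","side"):
  for n in("mill","carrier","keeper","keeper_end","oil_bottle","sauce_bottle","jam_jar"):
    print(c,n,[(np.round(d["at"],3).tolist(),round(d["p"],2)) for d in optics.spot_in(c,n)])
print(telemetry.get_clock(), telemetry.get_ee_pos())
E
```

```text
[[-0.0, 1.0, 0.0], [1.0, 0.0, 0.0], [0.0, 0.0, -1.0]]
[0.42, 0.1, 0.45]
scene mill [([0.622, 0.042, 0.105], 0.66), ([0.538, 0.124, 0.087], 0.6), ([0.576, 0.217, 0.09], 0.58)]
scene carrier [([0.614, -0.179, 0.044], 0.95), ([0.622, 0.041, 0.105], 0.69), ([0.679, -0.182, 0.119], 0.25)]
scene keeper [([0.562, -0.11, 0.05], 0.64)]
scene keeper_end [([0.567, -0.112, 0.048], 0.56)]
scene oil_bottle [([0.512, -0.172, 0.171], 0.71), ([0.622, 0.044, 0.103], 0.49)]
scene sauce_bottle [([0.678, -0.181, 0.118], 0.74)]
scene jam_jar [([0.747, -0.063, 0.076], 0.62), ([0.613, -0.179, 0.04], 0.17)]
side mill [([0.535, 0.126, 0.08], 0.68), ([0.622, 0.043, 0.095], 0.66), ([0.577, 0.213, 0.078], 0.64)]
side carrier []
side keeper [([0.562, -0.11, 0.05], 0.67)]
side keeper_end [([0.566, -0.11, 0.047], 0.42)]
side oil_bottle [([0.509, -0.171, 0.16], 0.63)]
side sauce_bottle [([0.677, -0.182, 0.112], 0.77)]
side jam_jar [([0.744, -0.064, 0.072], 0.67)]
3.4 [0.41996955 0.10002828 0.45005381]
```

View pics/c.png

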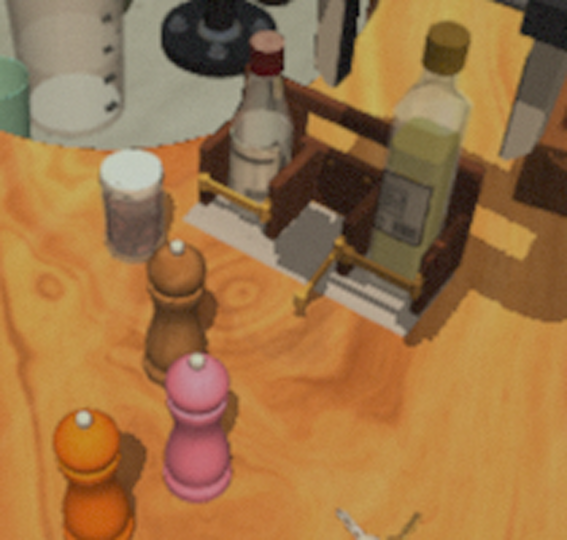

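View pics/w.png

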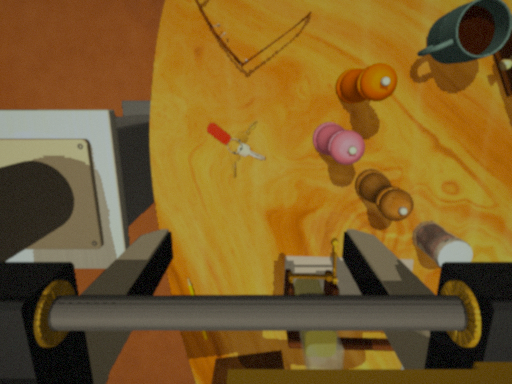

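The crop confirms the brown wooden mill at crop (175,310). The keeper hinge is at about crop (340,245), with its end swung out at (300,300). The oil bottle is on the hinge side of the carrier. The wrist view shows the mill's neighbours but is partly blocked by the gripper. Next I'll get exact poses from depth.

```bash
python3 - <<'E'
from h import *
import pickle
from scipy.optimize import least_squares
a,b,w=pickle.load(open("im.pkl","rb"))
P=[];C=[]
for im in(a,b):
    X=world(im);m=im["z_map"]>0
    P.append(X[m]);C.append(im["frame"][m].astype(int))
def circ(p,rad,c0,z0,z1,R=.045):
    out=[]
    for X in P:
        s=(abs(X[:,:2]-c0).max(1)<R)&(X[:,2]>z0)&(X[:,2]<z1); q=X[s][:,:2]
        f=least_squares(lambda c:np.hypot(*(q-c).T)-rad,c0,loss="soft_l1",f_scale=.002)
        out.append((np.round(f.x,4).tolist(),len(q),round(np.sqrt(np.mean(f.fun**2))*1e3,1)))
    print(p,out)
circ("mill foot",.029,[.622,.03],.004,.02)
circ("pink",.029,[.532,.118],.004,.02)
circ("jar",.030,[.752,-.075],.01,.07)
circ("oil",.029,[.505,-.19],.02,.12,.035)
circ("sauce",.030,[.675,-.195],.02,.09,.035)
for i,X in enumerate(P):
    for z0,z1 in((.128,.142),(.073,.084)):
        c=C[i]; s=(X[:,0]>.42)&(X[:,0]<.77)&(X[:,1]<-.1)&(X[:,1]>-.3)&(X[:,2]>z0)&(X[:,2]<z1)&(c.sum(1)<230)&(c[:,0]>c[:,2]+8)
        q=X[s]; print(i,z0,len(q)); 
        rect=cv2.minAreaRect(q[:,:2].astype(np.float32)); print(rect)
        if z0<.1: 
            H,xe,ye=np.histogram2d(q[:,0],q[:,1],bins=[np.arange(.45,.76,.01),np.arange(-.25,-.1,.01)]);print(H.astype(int).T[::-1])
    g=(abs(X[:,0]-.6)<.16)&(X[:,1]<-.08)&(X[:,1]>-.2)&(X[:,2]<.006)&(np.ptp(C[i],axis=1)<25)&(C[i].mean(1)>70)
    q=X[g]; bx=np.arange(.48,.74,.02)
    print("lip",[(round(x+.01,2),round(np.percentile(q[(q[:,0]>x)&(q[:,0]<x+.02)][:,1],97),4)) for x in bx if ((q[:,0]>x)&(q[:,0]<x+.02)).sum()>5])
    k=(abs(X[:,0]-.57)<.04)&(abs(X[:,1]+.1)<.06)&(X[:,2]>.037)&(X[:,2]<.054); q=X[k]
    print("keep",np.round(q[np.argsort(-q[:,1])][::max(1,len(q)//12)],3).tolist())
E
```

```text
mill foot [([0.6322, 0.0215], 52, np.float64(2.4)), ([0.6321, 0.0209], 143, np.float64(6.9))]
pink [([0.5501, 0.1075], 139, np.float64(1.7)), ([0.5471, 0.1077], 288, np.float64(12.8))]
jar [([0.7572, -0.0818], 362, np.float64(1.6)), ([0.756, -0.0836], 462, np.float64(2.0))]
oil [([0.5084, -0.1948], 848, np.float64(8.4)), ([0.5072, -0.1958], 999, np.float64(8.6))]
sauce [([0.6723, -0.1991], 487, np.float64(9.1)), ([0.6754, -0.2006], 513, np.float64(9.7))]
0 0.128 277
((0.6037265658378601, -0.20592132210731506), (0.07674836367368698, 0.2584735155105591), 88.33139038085938)
0 0.073 585
((0.6032218933105469, -0.20026808977127075), (0.08856645226478577, 0.26031649112701416), 88.61579895019531)
[[ 0  0  0  0  0  0  0  0  0  0  0  0  0  0  0  0  0  0  0  0  0  0  0  0
   0  0  0  0  0  0]
 [ 0  0  0  0  0  0  0  0  0  0  0  0  0  0  0  0  0  0  0  0  0  0  0  0
   0  0  0  0  0  0]
 [ 0  0  0  0  0  0  0  0  0  0  0  0  0  0  0  0  0  0  0  0  0  0  0  0
   0  0  0  0  0  0]
 [ 0  0  0  0  0  0  0  0  0  0  0  0  0  0  0  0  0  0  0  0  0  0  0  0
   0  0  0  0  0  0]
 [ 0  0  9  9  0  0  0
[... 3131 characters left out ...]
  3  3  1  2  0  0  0  1  0  0
   0  0  0  0  0  0]]
lip [(np.float64(0.49), np.float64(-0.1438)), (np.float64(0.51), np.float64(-0.1541)), (np.float64(0.55), np.float64(-0.1629)), (np.float64(0.57), np.float64(-0.1377)), (np.float64(0.59), np.float64(-0.1488)), (np.float64(0.61), np.float64(-0.1439)), (np.float64(0.63), np.float64(-0.1464)), (np.float64(0.67), np.float64(-0.1732))]
keep [[0.565, -0.072, 0.044], [0.556, -0.075, 0.048], [0.562, -0.077, 0.053], [0.565, -0.099, 0.053], [0.562, -0.11, 0.053], [0.564, -0.126, 0.054], [0.564, -0.139, 0.046], [0.552, -0.146, 0.054], [0.539, -0.148, 0.051], [0.563, -0.149, 0.051], [0.552, -0.15, 0.039], [0.546, -0.152, 0.049], [0.55, -0.155, 0.052]]
```

```bash
cat >> h.py <<'E'
def rot(psi,th=np.radians(30)):
    "tool leaning back by th from vertical; 'back' is +y turned by psi toward +x"
    f=-np.array([np.sin(psi),np.cos(psi),0]); y=np.array([np.cos(psi),-np.sin(psi),0])
    z=f*np.sin(th)+[0,0,-np.cos(th)]
    return np.stack([np.cross(y,z),y,z],1)
E
python3 - <<'E'
from h import *
import pickle
from scipy.optimize import least_squares
ims=pickle.load(open("im.pkl","rb"))[:2]
rects=np.array([[-40,46,-131,-119],[-40,46,-49,-35],[-40,46,35,49],[-40,46,119,131],[34,46,-131,131]])/1e3
def sd(q):
    d=[]
    for a,b,c,e in rects:
        dx=np.maximum(a-q[:,0],q[:,0]-b);dy=np.maximum(c-q[:,1],q[:,1]-e)
        d.append(np.hypot(np.maximum(dx,0),np.maximum(dy,0)))
    return np.min(d,0)
def loc(X,c):
    ex=np.array([np.sin(c[2]),-np.cos(c[2])]); ey=np.array([np.cos(c[2]),np.sin(c[2])])
    d=X[:,:2]-c[:2]; return np.stack([d@ex,d@ey],1)
Q=[]
for im in ims:
    m=im["z_map"]>0;X=world(im)[m];c=im["frame"][m].astype(int)
    s=(abs(X[:,0]-.6)<.17)&(abs(X[:,1]+.2)<.08)&(X[:,2]>.06)&(X[:,2]<.084)&(c.sum(1)<230)&(c[:,0]>c[:,2]+8)
    q=X[s];Q.append(q)
for q in Q+[np.vstack(Q)]:
    f=least_squares(lambda c:sd(loc(q,c)),[.603,-.203,-.02],loss="soft_l1",f_scale=.002,x_scale=[.01,.01,.1],diff_step=1e-4)
    print("carrier",np.round(f.x,4),np.sqrt(np.mean(f.fun**2)))
c=f.x
for im in ims:
    m=im["z_map"]>0;X=world(im)[m];l=loc(X,c)
    k=(X[:,2]>.036)&(X[:,2]<.056)&(l[:,0]<-.056)&(l[:,0]>-.14)&(abs(l[:,1]+.04)<.05); q=l[k]
    d=q-[-.0465,-.039]; al=np.arctan2(-d[:,0],d[:,1]); print("keeper",k.sum(),np.median(al[np.hypot(*d.T)>.04]),np.hypot(*d.T).max())
for n,c0 in(("mill",[.632,.021]),("pink",[.549,.1075]),("orange",[.59,.195])):
  for im in ims:
    X=world(im)[im["z_map"]>0]; X=X[np.hypot(*(X[:,:2]-c0).T)<.045]
    def fit(z0,z1,rad=None):
        q=X[(X[:,2]>z0)&(X[:,2]<z1)][:,:2]
        g=least_squares(lambda p:np.hypot(*(q-p[:2]).T)-(rad or p[2]),c0+([] if rad else [.025]),loss="soft_l1",f_scale=.0015)
        return np.round(g.x,4).tolist(),len(q)
    print(n,fit(.006,.02,.029),fit(.02,.05),fit(.115,.14), "top",np.round(X[X[:,2]>.152].mean(0),4))
print(r.grip_point_offset)
for p,psi,z in(((.66,.06),.6,.012),((.66,.06),.6,.2),((.632,.0),.3,.012),((.603,-.08),0,.012),((.603,-.17),0,.012),((.53,-.09),0,.04)):
    print(p,r.ik([*p,z],rot(psi)))
E
```

```text
carrier [ 0.6046 -0.1961 -0.0166] 0.005610850838097762
carrier [ 0.6032 -0.1964 -0.0061] 0.005300569110123852
carrier [ 0.6036 -0.1963 -0.0124] 0.005459234027775756
keeper 79 1.628469013362078 0.07756201723271273
keeper 79 1.640065418946771 0.07717909454170711
mill ([0.6328, 0.0209], 44) ([0.6338, 0.0223, 0.0254], 123) ([0.6319, 0.0215, 0.0225], 193) top [0.6316 0.0218 0.157 ]
mill ([0.6321, 0.0201], 107) ([0.6324, 0.0221, 0.025], 153) ([0.6317, 0.0195, 0.0236], 220) top [0.6297 0.0218 0.1582]
pink ([0.5502, 0.1074], 130) ([0.5493, 0.1092, 0.0254], 197) ([0.5503, 0.1095, 0.0225], 207) top [0.5174 0.1095 0.4984]
pink ([0.5488, 0.1065], 176) ([0.5484, 0.1078, 0.0258], 275) ([0.5501, 0.1076, 0.0236], 263) top [0.5489 0.1106 0.1582]
orange ([0.5868, 0.1975], 137) ([0.5854, 0.1994, 0.0253], 206) ([0.587, 0.1999, 0.0227], 225) top [0.5863 0.2007 0.1572]
orange ([0.5855, 0.1967], 190) ([0.5847, 0.1981, 0.0259], 288) ([0.5866, 0.1983, 0.0237], 271) top [0.5855 0.201  0.1595]
0.0188
(0.66, 0.06) [ 12.03401173  49.82945113  56.78994094 -20.27037369  95.70070635
  48.39772448]
(0.66, 0.06) [ 12.03401173  41.0228504   49.81434957 -21.58834563 110.45444421
  42.62579411]
(0.632, 0.0) [ 10.5600643   37.31308111  75.6676936  -26.48277716  82.88891872
  34.80733944]
(0.603, -0.08) [  5.42802496  24.29465389  93.8838455  -32.35449538  68.45310761
  19.35910661]
(0.603, -0.17) [ -3.08945623  23.06404332  95.51307988 -33.7352844   64.02873645
  12.73511973]
(0.53, -0.09) [  5.10252626  11.84884794 105.93369219 -32.32850414  68.63386778
  18.87056519]
```

```bash
cat >> h.py <<'E'
CX,CY,CW=.6036,-.1975,-.016
EX=np.array([np.sin(CW),-np.cos(CW)]);EY=np.array([np.cos(CW),np.sin(CW)])
def wc(x,y): return np.array([CX,CY])+x*EX+y*EY
RHO=.0333
def path(n=9,psi0=np.radians(34),m=(.632,.0213),y1=-.06):
    "mill centres and tool yaw"
    x1=wc(-(y1-CY),0)[0]; ys=np.linspace(m[1],y1,n); ps=psi0*(ys-y1)/(m[1]-y1)
    fine=np.linspace(m[1],y1,400); t=np.tan(psi0*(fine-y1)/(m[1]-y1)); I=np.concatenate([[0],np.cumsum((t[1:]+t[:-1])/2)])
    I/=I[-1]; xs=m[0]+(x1-m[0])*np.interp(-ys,-fine,I)
    return [(np.array([x,y]),p) for x,y,p in zip(xs,ys,ps)]
def tcp(m,psi,gap=0,z=.013): return np.array([*(m+(RHO+gap)*np.array([np.sin(psi),np.cos(psi)])),z])
E
cat > clr.py <<'E'
from h import *
g=np.stack(np.meshgrid(np.linspace(-.0375,.0375,9),np.linspace(-.094,.094,21),-np.linspace(.0838,.2,16),indexing="ij"),-1).reshape(-1,3)
a=np.linspace(0,6.28,16);w=np.array([[.05*np.cos(t),.05*np.sin(t),-d] for t in a for d in np.linspace(.2,.35,10)])
B=np.vstack([g,w])
ob=dict(pink=(.549,.108,.029,.16),orange=(.586,.198,.029,.16),jar=(.757,-.082,.03,.10),oil=(*wc(0,-.084),.029,.281),sauce=(*wc(0,.084),.03,.201),)
def clear(p,R,mill=None):
    X=B@R.T+p; o=dict(ob); 
    if mill is not None:o["mill"]=(*mill,.029,.16)
    res={k:np.hypot(np.maximum(np.hypot(X[:,0]-x,X[:,1]-y)-r_,0),np.maximum(X[:,2]-h,0)).min() for k,(x,y,r_,h) in o.items()}
    res["table"]=X[:,2].min(); return {k:round(v*1e3) for k,v in res.items() if v<.04}
E
python3 - <<'E'
from clr import *
for z in(.2,.1): m,p=path()[0]; print("app",z,clear(tcp(m,p,.025,z),rot(p),m))
for m,p in path()+[(wc(-x,0),0) for x in(.1,.06,.03,-.005)]:
    print(np.round(m,3),round(np.degrees(p)),clear(tcp(m,p),rot(p),m), r.ik(tcp(m,p),rot(p)) is not None)
E
```

```text
app 0.2 {}
app 0.1 {'pink': 37, 'orange': 14}
[0.632 0.021] 34 {'pink': 0, 'orange': 14, 'mill': 14} True
[0.626 0.011] 30 {'pink': 0, 'orange': 4, 'mill': 14} True
[0.62  0.001] 26 {'pink': 0, 'orange': 0, 'mill': 14} True
[ 0.616 -0.009] 21 {'pink': 0, 'orange': 0, 'mill': 14} True
[ 0.612 -0.019] 17 {'pink': 0, 'orange': 9, 'mill': 14} True
[ 0.609 -0.03 ] 13 {'pink': 0, 'orange': 23, 'mill': 14} True
[ 0.607 -0.04 ] 8 {'pink': 0, 'orange': 38, 'mill': 14} True
[ 0.606 -0.05 ] 4 {'pink': 0, 'mill': 14} True
[ 0.606 -0.06 ] 0 {'pink': 0, 'mill': 14} True
[ 0.605 -0.098] 0 {'pink': 13, 'jar': 34, 'mill': 14} True
[ 0.605 -0.138] 0 {'jar': 29, 'mill': 14} True
[ 0.604 -0.168] 0 {'jar': 29, 'mill': 14} True
[ 0.604 -0.202] 0 {'jar': 29, 'oil': 7, 'sauce': 9, 'mill': 14} True
```

```bash
python3 - <<'E'
from clr import *
for th in(20,24,28):
  print("tilt",th)
  for m in((.632,.021),(.624,.001),(.617,-.02),(.611,-.045),(.607,-.07),(.605,-.09),(.6038,-.202)):
    o=[]
    for d in range(0,85,6):
        p=np.radians(d);c=clear(np.array([*(np.array(m)+.030*np.array([np.sin(p),np.cos(p)])),.013]),rot(p,np.radians(th)),m)
        k=min(c,key=c.get) if c else '';o.append(f"{d}:{c.get(k,99)}{k[:2]}")
    print(m,*o)
E
```

```text
tilt 20
(0.632, 0.021) 0:0pi 6:0pi 12:0pi 18:0pi 24:0pi 30:0pi 36:0pi 42:0mi 48:0mi 54:0mi 60:0mi 66:0mi 72:0mi 78:0mi 84:0ja
(0.624, 0.001) 0:0pi 6:0pi 12:0pi 18:0pi 24:0pi 30:0pi 36:0mi 42:0mi 48:0mi 54:0mi 60:0mi 66:0mi 72:0ja 78:0ja 84:0ja
(0.617, -0.02) 0:0pi 6:0pi 12:0pi 18:0pi 24:0pi 30:0pi 36:0mi 42:0mi 48:0mi 54:0mi 60:0ja 66:0ja 72:0ja 78:0ja 84:0mi
(0.611, -0.045) 0:0mi 6:0pi 12:0pi 18:0pi 24:0pi 30:0mi 36:0mi 42:0mi 48:0mi 54:0ja 60:0ja 66:0ja 72:0ja 78:0mi 84:0mi
(0.607, -0.07) 0:0mi 6:0mi 12:0mi 18:0mi 24:0mi 30:0mi 36:0mi 42:0ja 48:0ja 54:0ja 60:0ja 66:0mi 72:0mi 78:0mi 84:0mi
(0.605, -0.09) 0:0mi 6:0mi 12:0mi 18:0mi 24:0mi 30:0mi 36:0ja 42:0ja 48:0ja 54:0ja 60:0mi 66:0mi 72:0mi 78:0sa 84:0sa
(0.6038, -0.202) 0:0oi 6:0oi 12:0sa 18:0sa 24:0sa 30:0sa 36:0sa 42:0sa 48:0sa 54:0sa 60:0sa 66:0sa 72:0sa 78:0sa 84:0sa
tilt 24
(0.632, 0.021) 0:0pi 6:0pi 12:0pi 18:0pi 24:0pi 30:0pi 36:0pi 42:1mi 48:1mi 54:1mi 60:1mi 66:1mi 72:1mi 78:1mi 84:0ja
(0.624, 0.001) 0:0pi 6:0pi 12:0pi 18:0pi 24:0pi 30:0pi 36:1pi 42:1mi 48:1mi 54:1mi 60:1mi 66:1mi 72:0ja 78:0ja 84:0ja
(0.617, -0.02) 0:0p
[... 710 characters left out ...]
001) 0:0pi 6:0pi 12:0pi 18:0pi 24:0pi 30:0pi 36:1pi 42:5pi 48:7mi 54:7mi 60:7mi 66:6ja 72:0ja 78:0ja 84:0ja
(0.617, -0.02) 0:0pi 6:0pi 12:0pi 18:0pi 24:0pi 30:0pi 36:7pi 42:7mi 48:7mi 54:7mi 60:0ja 66:0ja 72:0ja 78:0ja 84:0ja
(0.611, -0.045) 0:0pi 6:0pi 12:0pi 18:0pi 24:0pi 30:7pi 36:7mi 42:7mi 48:1ja 54:0ja 60:0ja 66:0ja 72:0ja 78:0ja 84:0ja
(0.607, -0.07) 0:0pi 6:0pi 12:0pi 18:0pi 24:2pi 30:7mi 36:4ja 42:0ja 48:0ja 54:0ja 60:0ja 66:0ja 72:0ja 78:0ja 84:1ja
(0.605, -0.09) 0:7mi 6:7mi 12:3pi 18:1pi 24:7mi 30:4ja 36:0ja 42:0ja 48:0ja 54:0ja 60:0ja 66:0ja 72:0ja 78:0sa 84:0sa
(0.6038, -0.202) 0:1oi 6:0sa 12:0sa 18:0sa 24:0sa 30:0sa 36:0sa 42:0sa 48:0sa 54:0sa 60:0sa 66:0sa 72:0sa 78:0sa 84:0sa
```

```bash
cat > p1.py <<'E'
from clr import *
T=np.radians(28); rho=.030
ys=np.linspace(.0213,-.09,8); s=(ys[0]-ys)/(ys[0]-ys[-1])
xe=wc(CY+.09,0)[0]; xs=.632+(xe-.632)*(1.6*s-.6*s*s)
yaw=np.radians(np.interp(-ys,[-.0213,0,.02,.045,.07,.09],[48,48,44,36,31,27]))
def tp(i,gap=0,z=.013): b=np.array([np.sin(yaw[i]),np.cos(yaw[i])]); return np.array([*(np.array([xs[i],ys[i]])+(rho+gap)*b),z])
E
python3 - <<'E'
from p1 import *
ap=[tp(0,.022,z) for z in(.26,.15,.08,.013)]
for p in ap: print(clear(p,rot(yaw[0],T),(xs[0],ys[0])))
for i in range(8):
    print(np.round([xs[i],ys[i]],3),round(np.degrees(yaw[i])),clear(tp(i),rot(yaw[i],T),(xs[i],ys[i])))
    assert r.ik(tp(i),rot(yaw[i],T)) is not None
i=7; print("exit",clear(tp(7,.01),rot(yaw[7],T)),clear(tp(7,.01,.1),rot(yaw[7],T)))
r.move_gripper(.034); r.move_to(ap[0],rot(yaw[0],T)); r.line_to(ap[-1],v=.1)
f0=telemetry.get_wrist_force(); print("gap force",np.round(f0,2),telemetry.get_ee_pos(),telemetry.get_width())
r.line_to(tp(0,.003),v=.05); r.line_to(tp(1),v=.03,f_stop=8)
print(np.round(telemetry.get_wrist_force()-f0,2),telemetry.get_clock())
a=optics.get_image("scene"); cv2.imwrite("pics/d.png",cv2.resize(a["frame"][90:290,170:380,::-1],None,fx=2.7,fy=2.7))
E
```

```text
{}
{}
{'pink': 40, 'orange': 39, 'mill': 31}
{'pink': 38, 'orange': 39, 'mill': 29}
[0.632 0.021] 48 {'pink': 19, 'orange': 39, 'jar': 38, 'mill': 7}
[0.626 0.005] 48 {'pink': 13, 'jar': 29, 'mill': 7}
[ 0.621 -0.011] 46 {'pink': 13, 'jar': 22, 'mill': 7}
[ 0.617 -0.026] 42 {'pink': 17, 'jar': 18, 'mill': 7}
[ 0.613 -0.042] 37 {'pink': 18, 'jar': 15, 'mill': 7}
[ 0.61  -0.058] 33 {'pink': 19, 'jar': 12, 'mill': 7}
[ 0.607 -0.074] 30 {'pink': 19, 'jar': 10, 'mill': 7}
[ 0.605 -0.09 ] 27 {'pink': 17, 'jar': 8, 'mill': 7}
exit {'pink': 17, 'jar': 8} {'pink': 28}
gap force [-0.29  0.28 -0.29] [0.67096511 0.05611181 0.01351273] 0.034173391295915255
[0.05 0.03 0.03] 9.6917
```

View pics/d.png

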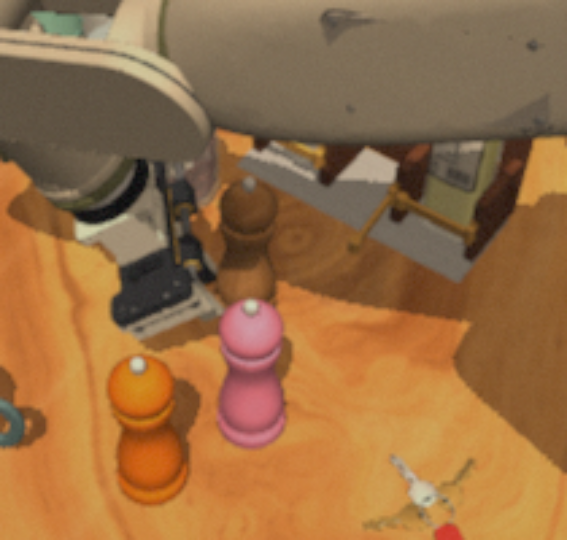

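The mill at crop (248,250) is upright and has moved a little. The gripper sits behind it, clear of the pink and orange mills. I'll continue the push.

```bash
cat >> h.py <<'E'
from scipy.optimize import least_squares
def mill(c0):
    "head centre (z 115-140) and lower body centre from both cameras"
    out=[]
    for n in("scene","side"):
        im=optics.get_image(n);m=im["z_map"]>0;X=world(im)[m];c=im["frame"][m].astype(int)
        X=X[(np.hypot(*(X[:,:2]-c0).T)<.045)&(c[:,0]>c[:,2]*1.4)]
        for z0,z1,rad in((.115,.14,.0231),(.02,.05,.0254)):
            q=X[(X[:,2]>z0)&(X[:,2]<z1)][:,:2]
            if len(q)>30:
                g=least_squares(lambda p:np.hypot(*(q-p).T)-rad,c0,loss="soft_l1",f_scale=.0015); out.append((n,z0,np.round(g.x,4).tolist(),len(q)))
    return out
E
python3 - <<'E'
from p1 import *
print(mill([xs[1],ys[1]]))
for i in range(2,8):
    r.line_to(tp(i),v=.035,rot=rot(yaw[i],T)); print(i,np.round(telemetry.get_wrist_force(),1))
    if i in(4,7): print([xs[i],ys[i]],*mill([xs[i],ys[i]]),sep="\n")
print(telemetry.get_clock())
E
```

```text
[('scene', 0.115, [0.6262, 0.0039], 188), ('scene', 0.02, [0.6274, 0.0058], 160), ('side', 0.115, [0.625, 0.0032], 224), ('side', 0.02, [0.6242, 0.0058], 90)]
2 [-0.6 -0.3  0.1]
3 [-0.3  0.8  0.3]
4 [ 1.3  0.1 -0.1]
[np.float64(0.6128339064657632), np.float64(-0.042300000000000004)]
('scene', 0.115, [0.613, -0.0435], 182)
('scene', 0.02, [0.6126, -0.042], 139)
('side', 0.115, [0.612, -0.0441], 210)
('side', 0.02, [0.612, -0.0438], 73)
5 [-0.  -0.1 -0.5]
6 [-0.6  0.5  0. ]
7 [0.2 0.7 0.4]
[np.float64(0.6053199266142727), np.float64(-0.09)]
('scene', 0.115, [0.6057, -0.0911], 159)
('scene', 0.02, [0.6022, -0.0952], 65)
('side', 0.115, [0.6045, -0.0921], 207)
('side', 0.02, [0.6034, -0.0912], 74)
13.625
```

```bash
python3 - <<'E'
from p1 import *
r.line_to(tp(7,.01),v=.08); r.line_to(tp(7,.01,.2),v=.15)
m=np.array([.6052,-.091]); ms=[np.array([wc(CY*-1*-1-y,0)[0],y]) for y in(-.12,-.15,-.175)]
r.move_gripper(.022); R=rot(CW*-1*0.0)
p=tcp(m,0,.008); print(clear(p,R,m))
r.line_to(tcp(m,0,.008,.2),v=.15,rot=R); r.line_to(p,v=.1)
print(telemetry.get_width(),[x.tolist() for x in ms])
for q in ms:
    r.line_to(tcp(q,0),v=.035); print(np.round(telemetry.get_wrist_force(),1))
print(*mill(ms[-1]),telemetry.get_clock(),sep="\n")
a=optics.get_image("side"); cv2.imwrite("pics/e.png",cv2.resize(a["frame"][90:290,190:400,::-1],None,fx=2.7,fy=2.7))
E
```

```text
{'pink': 1, 'mill': 22}
0.02188120212170817 [[0.6048399470940106, -0.12], [0.6043599675737484, -0.15], [0.6039599846401966, -0.175]]
[-0.6  0.2  0.2]
[ 0.9  0.3 -0.4]
[ 0.  -0.3  0.5]
('scene', 0.02, [0.6039, -0.1744], 38)
('side', 0.115, [0.6034, -0.1779], 91)
21.5917
```

View pics/e.png

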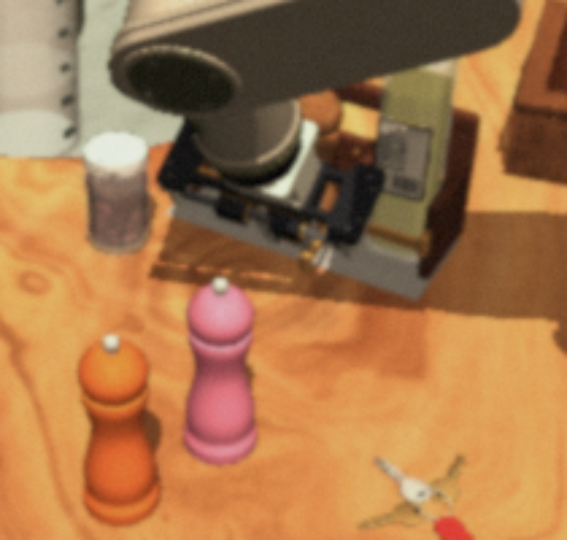

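The mill at crop (325,115) is inside the bay and upright, and the pink mill is untouched. Next is the final push home with a force stop.

```bash
python3 - <<'E'
from h import *
q=np.array([.6036,-.210])
print(r.line_to(tcp(q,0),v=.02,f_stop=5), telemetry.get_ee_pos(), np.round(telemetry.get_wrist_force(),1))
r.sleep(.3)
e=telemetry.get_ee_pos(); print("mill y est",e[1]-RHO, "target",wc(.005,0))
r.line_to(e+np.array([0,.03,0]),v=.06); r.line_to(e+np.array([0,.06,.20]),v=.15)
r.move_gripper(0.0)
print(r.ik([.53,-.10,.2],rot(0)) is not None); r.move_to([.45,.05,.40],rot(0))
print(*mill([.6036,-.203]),sep="\n")
for c in("scene","side"):
    im=optics.get_image(c)
    X=world(im)[im["z_map"]>0]; d=X[:,:2]-[CX,CY]; l=np.stack([d@EX,d@EY],1)
    k=(X[:,2]>.036)&(X[:,2]<.056)&(l[:,0]<-.056)&(l[:,0]>-.14)&(abs(l[:,1]+.05)<.06); d=l[k]-[-.0465,-.039]
    al=np.arctan2(-d[:,0],d[:,1]); print("keeper",k.sum(),np.median(al[np.hypot(*d.T)>.04]))
print(telemetry.get_clock())
cv2.imwrite("pics/f.png",cv2.resize(im["frame"][90:290,190:400,::-1],None,fx=2.7,fy=2.7))
E
```

```text
True [ 0.60354305 -0.17230401  0.01253546] [1.3 3.1 2.4]
mill y est -0.2055294924823684 target [ 0.60352    -0.20249936]
True
('scene', 0.115, [0.602, -0.2089], 253)
('scene', 0.02, [0.6128, -0.2029], 219)
('side', 0.115, [0.6012, -0.209], 258)
('side', 0.02, [0.6112, -0.2034], 241)
keeper 81 1.6339413341583642
keeper 84 1.6503388258802585
27.375
```

View pics/f.png

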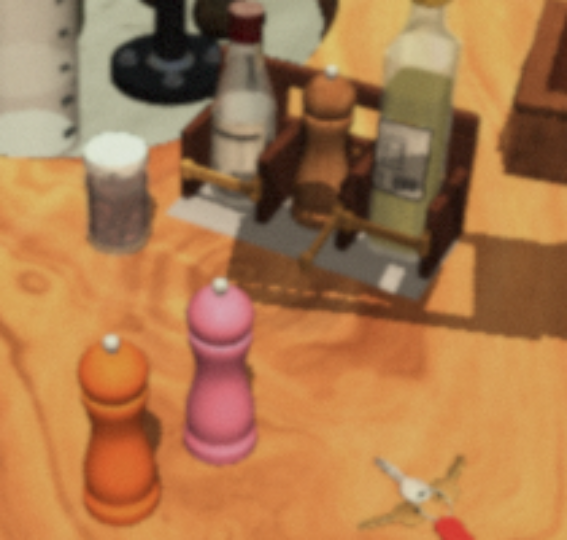

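The mill stands fully home and upright at crop (325,150), with the keeper still open, its end at crop (310,260) and its angle about 1.64 rad. Next I'll sweep the keeper shut.

```bash
cat > kp.py <<'E'
from clr import *
def kc(al,off=0,rho=.060,z=.041):
    u=np.array([-np.sin(al),np.cos(al)]);n=np.array([-np.cos(al),-np.sin(al)])
    K=np.array([-.0465,-.039])+rho*u+(.0025+off)*n; c=K-[.0065,.0175]
    return np.array([*wc(*c),z])
E
python3 - <<'E'
from kp import *
R=rot(-CW*0)
s=kc(1.64,.012); als=[1.5,1.2,.9,.6,.3,.1]
for p in [s]+[kc(a) for a in als+[0]]: print(np.round(p,3),clear(p,R,(.6036,-.205)),r.ik(p,R) is not None)
r.move_to([*s[:2],.2],R); r.line_to(s,v=.12)
for a in als: 
    st=r.line_to(kc(a),v=.05,f_stop=12); print(a,st,np.round(telemetry.get_wrist_force(),1))
    if st: break
else:
    print(r.line_to(kc(-.08),v=.02,f_stop=5),telemetry.get_ee_pos(),kc(0),np.round(telemetry.get_wrist_force(),1))
print(telemetry.get_clock())
E
```

```text
[ 0.53  -0.084  0.041] {'pink': 38} True
[ 0.551 -0.084  0.041] {'pink': 35} True
[ 0.568 -0.087  0.041] {'pink': 39} True
[ 0.584 -0.096  0.041] {} True
[ 0.597 -0.108  0.041] {} True
[ 0.605 -0.124  0.041] {'jar': 30} True
[ 0.608 -0.136  0.041] {'jar': 26} True
[ 0.608 -0.142  0.041] {'jar': 25, 'oil': 35, 'sauce': 36} True
1.5 False [-0.9 -0.5 -0.4]
1.2 False [ 0.1  0.3 -1. ]
0.9 False [-0.2  0.3 -0.3]
0.6 False [ 0.1 -0.1 -1. ]
0.3 False [ 0.  -0.8  0.3]
0.1 False [-0.  -0.7 -0.5]
True [ 0.60785148 -0.1421191   0.04063676] [ 0.60798751 -0.1420631   0.041     ] [1.2 4.  3.3]
33.2417
```

The keeper met its stop exactly at the predicted shut position. I'll retreat and check.

```bash
python3 - <<'E'
from h import *
e=telemetry.get_ee_pos(); r.line_to(e+np.array([0,.03,0]),v=.08); r.line_to(e+np.array([0,.06,.2]),v=.15); r.move_to([.45,.05,.40],rot(0))
print(*mill([.6036,-.203]),sep="\n")
for c in("scene","side"):
    im=optics.get_image(c)
    m=im["z_map"]>0;X=world(im)[m];C=im["frame"][m].astype(int); d=X[:,:2]-[CX,CY]; l=np.stack([d@EX,d@EY],1)
    k=(X[:,2]>.039)&(X[:,2]<.056)&(l[:,0]<-.035)&(l[:,0]>-.14)&(l[:,1]>-.03)&(l[:,1]<.036)
    q=l[k]; print("keeper",k.sum(),np.polyfit(q[:,1],-q[:,0],1) if k.sum()>5 else 0, q[:,0].min())
for n in("oil_bottle","sauce_bottle","jam_jar","mug"): print(n,[np.round(d["at"],3).tolist() for d in optics.spot_in("side",n)][:1])
cv2.imwrite("pics/g.png",cv2.resize(im["frame"][90:290,190:400,::-1],None,fx=2.7,fy=2.7))
E
```

```text
('scene', 0.115, [0.6022, -0.2087], 254)
('scene', 0.02, [0.6121, -0.2033], 206)
('side', 0.115, [0.6014, -0.2089], 259)
('side', 0.02, [0.6121, -0.2041], 185)
keeper 102 [0.00042971 0.0475443 ] -0.05267985366536408
keeper 121 [0.00451    0.04561182] -0.05185440757150509
oil_bottle [[0.509, -0.167, 0.16]]
sauce_bottle [[0.676, -0.182, 0.114]]
jam_jar [[0.743, -0.063, 0.071]]
mug [[0.724, 0.282, 0.064]]
```

View pics/g.png

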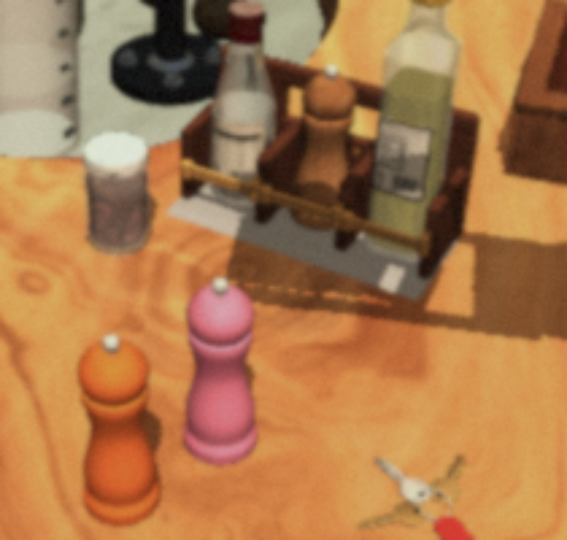

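The keeper is shut, in line with the outer two from crop (260,190) to (340,215). The mill is upright at (325,150) and nothing else has moved.

```bash
python3 -c "
from cell import order
print(order.finish_job())"
```

```text
the job is handed in; nothing more can be done
None
```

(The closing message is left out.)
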